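Draw a mitred frame shut with a turnbuckle clamp

ROBOT

A 6-joint arm with a two-finger parallel gripper is mounted at the origin on a cart in front of the work surface, level with it; the furniture and walls round the work are solid. World frame = base frame: x ahead of the robot, y to its left, z up, the work surface at z = 0. Lengths are in m, angles in rad, forces in N, time in s.
With the tool pointing down it reaches from about 0.35 to 0.775 m from the base axis. Payload 5.5 kg.
Tool frame: the origin (TCP) lies on the centre line of the jaws, within the pads' length; the fingertips stand 11 mm ahead of it and the grasp point (between the pads) lies 8 mm behind it (env.tip_extent is the distance from the TCP to the fingertips, in m); z points along the fingers, y is the line along which they close (so a half turn about z gives the same grasp; the last joint's range is limited). The gripper opens to 85 mm and grips with 20 to 120 N. Pads are 22 mm wide; open, the fingers measure 114 mm over their backs; the gripper's body (76 mm by 85 mm) begins 54 mm behind the grasp point. The pads swing forward as they close: fully open they stand 13 mm farther back than shut.
Start: joints at [-1.41, 0.313, 0.046, 1.304, 0, 1.431], TCP at [0.17, -0.549, 0.242] pointing down, gripper open.
Joint ranges: [-2.76, 2.76], [-0.86, 1.69], [-1.03, 1.26], [-2.2, 2.34], [-1.47, 1.5], [-3.14, 3.14]. Speed limits (rad/s): [2.57, 2.57, 3.14, 3.14, 3.14, 3.14].

INTERFACE

Orientations are given as a unit quaternion [w, x, y, z].
In Python, from workcell import env gives the robot as it stands.
- The arm moves only by the shell command python3 -m jog 'ROWS' [FORCE]. ROWS is JSON, a list of rows, each a list of 5 numbers: the gripper's target within -1 to 1 (shut at 1, half-way at 0, fully open at -1), then the shift along the tool's x, y, z in m, then the turn about the tool's z in degrees. In form: [[fingers, tx, ty, tz, turn], ...]. A call has 1 to 5 rows; each row shifts and turns the commanded pose from where the row before left it, along the tool's axes as they then stand; what a row does not reach is not made up. A row lasts 1/12 s, in which the tool goes at most 41.7 mm and 7.16 degrees, less where a joint would pass 70% of its speed; a pose out of reach is approached as far as the arm can. A call is refused whole if a number of a shift passes 0.0417 or a number of a turn 7.16, either way. A call with a gripper value outside its range is refused whole. The fingers move at their own pace and stop on an object; FORCE is the grip in N (left out, the last holds). Time passes only in rows, so rows that do not move let the fingers close. It gives the time, the measured TCP pose, the force, the opening and the grip force at its end, in the units of the state.
- env.get_state(): the state, without advancing time (a new reading comes with each control period).
- env.read_camera(name): name is "scene" or "top" or "wrist"; returns a dict with "img" (384x512x3 uint8, red, green, blue), "fov_y" (degrees; the focal length in pixels is half the picture's height over the tangent of half this angle, whatever the lens; pixels are square), "cx", "cy" (the principal point, pixels), "T" (4x4, takes a point from camera to world coordinates). Camera axes: x right, y up, looking along -z (the intrinsics and any distortion apply to the point x, -y, -z); pixel columns grow to the right and rows downward; lengths in m; the calibration is good to about 2 mm. A picture is of the moment at which its call begins. There is no depth.
- env.hand_in(): hands the job in; it is judged then, once.
The state is a dict: "clock": time; "joint_pos": joint angles; "qvel": joint speeds; "tau": joint torques, N m; "tcp_pos": TCP position; "orientation": TCP orientation; "wrist_force": force on the tool from outside, world axes, zero at the start; "ft_torque": the same for the moment, N m; "finger_gap": finger opening in m; "grip_force": force on a finger pad.
Only numpy, scipy, OpenCV 4.12 (cv2) and the standard library are available. Lean on these libraries where they do the work, as an engineer would, in place of code of your own. Each camera call takes 0.05 s, during which the arm holds its last target. There are 200 camera calls.

TASK

The two glued halves of the little picture frame lie face down in the corner clamp with their last two mitres still open. Turn the hexagonal turnbuckle body, re-gripping as often as you need, so that both ends draw in, both mitres shut and the clamp goes firm: stop about a sixth of a turn past the point where the wood meets and it begins to turn harder, and never go a third of a turn past it or the moulding is crushed. Leave it clamped and do not disturb the things lying around.

Things in the scene. Friction and masses are not known exactly. Their poses are not given: they have to be found in the camera images.
- clamp_mid (a point): middle of the turnbuckle body, on its axis, 100 mm above the table (it does not turn). y axis: the level axis of the turnbuckle, to the grooved end; z up; x away from the robot. The body is a steel hexagon, 40 mm across flats, 46.2 across corners, 60 mm long, then 12 mm round ends and 12 mm rods to grey uprights 140 mm from the middle. Under it is free to the frame's wood, 32 mm above the table
- turnbuckle (a joint): angle of the turnbuckle body, rad; + tightens: its top goes towards +x of clamp_mid, away from the robot. At multiples of 1.047 two flats stand upright, facing +x and -x. It stays where left. Each end draws in 8 mm a turn. Steady drag 0.25 N m; once both mitres meet, rubber buffers squeeze and the drag climbs 0.24 N m per further 60 degrees. Starts at 0 to 1.2; the wood meets 2.5 to 5.5 rad later
- half_l: the loose L-shaped half of the frame on the +y (grooved) side, wood, 140 mm outside, moulding 22 mm wide and 20 mm high, lying face down on the bed; its origin is the middle of the whole frame at its underside, its +y axis points to its glued corner
- half_r: the other L-shaped half, on the -y side; its origin is the middle of the whole frame at its underside, its -y axis points to its glued corner
- near_mitre_l (a point): middle of the open mitre face of half_l nearer the robot, 10 mm above its underside; meets near_mitre_r when the joint is shut
- near_mitre_r (a point): middle of the open mitre face of half_r nearer the robot; the gap is 1 to 5 mm at the start
- far_mitre_l (a point): middle of the open mitre face of half_l farther from the robot; meets far_mitre_r when the joint is shut
- far_mitre_r (a point): middle of the open mitre face of half_r farther from the robot
- eraser: white eraser in a sleeve, 22 x 52 x 12 mm, beside the clamp; leave it
- tape: roll of masking tape, 104 mm across, 25 mm high, left of the clamp; leave it
- clip: steel bulldog clip, 42 x 29 x 27 mm, right of the clamp; leave it
- pencil: pencil, 123 mm long, 7 mm thick, right of the clamp; leave it

How it is judged:
At the end, for the whole second after the job is handed in: both mitres are shut (their faces within 3 mm of meeting point to point), the two halves lie flat and are pressed together by the clamp with more than 40 N, and the turnbuckle is at rest (contact force between half_l and half_r above 40 N and distance between near_mitre_l and near_mitre_r below 0.003 m and distance between far_mitre_l and far_mitre_r below 0.003 m and angle between each of half_l, half_r's own z axis and vertical below 0.04 rad and velocity of joint turnbuckle between -0.1 and 0.1 rad/s); the robot touches nothing.
It fails at once if the frame is crushed: the halves are pressed together with more than 200 N (contact force between half_l and half_r above 200 N).
It fails at once if a bystander (eraser, tape, clip, pencil) is moved more than 20 mm (distance of any of eraser, tape, clip, pencil from where it was at the start of the episode above 0.02 m).
It also fails if it takes over 72 s, if anything falls off the work surface, if the arm or the gripper's body presses on something with over 40 N, if the wrist force passes 120 N, or if a joint passes its speed limit or range.

## Working session

There is one attempt and no reset: what is moved stays moved. The work goes in short steps, Python scripts to look and compute and a shell command to move; the robot and the scene stay as the last step left them, time stands still between calls to the robot, and variables do not carry over. Pictures are saved under pics/ and viewed, at most 10 in all, crops included, and the job is handed in when it is done.

```bash
mkdir -p pics; ls; python3 - <<'E'
from workcell import env
import cv2
s=env.get_state();print(s)
for n in("scene","top"):
    r=env.read_camera(n);cv2.imwrite(f"pics/{n}0.png",r["img"][:,:,::-1]);print(n,r["fov_y"],r["cx"],r["cy"],r["T"].tolist(),[k for k in r])
E
```

```text
pics
{'clock': 0.0, 'joint_pos': array([-1.40957461e+00,  3.13983278e-01,  4.49393112e-02,  1.30358687e+00,
       -2.33530231e-05,  1.43116583e+00]), 'qvel': array([ 6.34555276e-04,  8.24539229e-05, -2.23886728e-03, -1.70185080e-03,
        5.09613052e-04,  5.23636314e-04]), 'tau': array([-5.44173727e-04, -4.80623531e+01,  2.98533261e+01,  1.92612503e-02,
       -1.96937904e-04, -9.26087154e-07]), 'tcp_pos': array([ 0.17027776, -0.5486795 ,  0.24140237]), 'orientation': array([-9.17076390e-04,  9.88706894e-01,  1.49859386e-01, -2.15779707e-05]), 'wrist_force': array([0.53234754, 0.385635  , 0.12033293]), 'ft_torque': array([-0.02961788,  0.01059776,  0.01684591]), 'grip_force': 0.0, 'finger_gap': 0.08528835295735149}
scene 55.0201344883422 253.2091496465669 191.40136030524903 [[-0.5322038762712239, 0.4178553977308903, -0.7363123662339532, -0.3562160778356022], [-0.8464915911611064, -0.24771273667719132, 0.4712646668077661, 0.5715192782140156], [0.014526533496403654, 0.8740911089097383, 0.48554475916183243, 0.6487688127201847], [0.0, 0.0, 0.0, 1.0]] ['img', 'fov_y', 'cx', 'cy', 'T']
top 55.73367857037334 249.38298050961438 190.10714730140364 [[0.019642191158695317, 0.9975145825213619, -0.06766714109313436, 0.40854186278232313], [-0.9998068239226083, 0.019644974371492305, -0.0006243554515727252, 0.060929895132825374], [0.0007065155849462704, 0.06766633312938039, 0.997707756909082, 1.1004890653654982], [0.0, 0.0, 0.0, 1.0]] ['img', 'fov_y', 'cx', 'cy', 'T']
```

View pics/scene0.png

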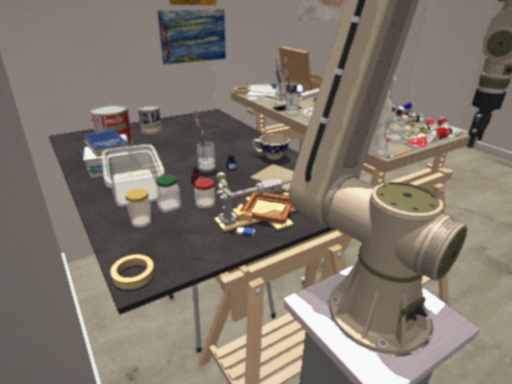

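View pics/top0.png

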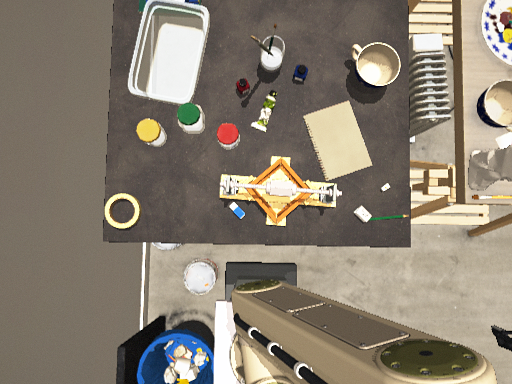

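```bash
cat > h.py <<'E'
import numpy as np,cv2
from workcell import env
def ray(r,u,v):
    f=192/np.tan(np.radians(r["fov_y"]/2));T=np.array(r["T"])
    return T[:3,3],T[:3,:3]@np.array([(u-r["cx"])/f,-(v-r["cy"])/f,-1])
def onz(r,u,v,z):
    o,d=ray(r,u,v);return o+d*(z-o[2])/d[2]
def proj(r,p):
    f=192/np.tan(np.radians(r["fov_y"]/2));T=np.array(r["T"]);c=T[:3,:3].T@(np.array(p)-T[:3,3])
    return r["cx"]-f*c[0]/c[2],r["cy"]+f*c[1]/c[2]
E
python3 - <<'E'
from h import *
r=env.read_camera("top");a=r["img"][145:235,205:355,::-1]
cv2.imwrite("pics/t1.png",cv2.resize(a,None,fx=5,fy=5,interpolation=cv2.INTER_CUBIC))
for u,v in((224,186),(336,192),(280,188.5)):print(onz(r,u,v,.1))
E
```

```text
[0.48639034 0.13191102 0.1       ]
[ 0.47586936 -0.1776484   0.1       ]
[ 0.48251207 -0.02291923  0.1       ]
```

View pics/t1.png

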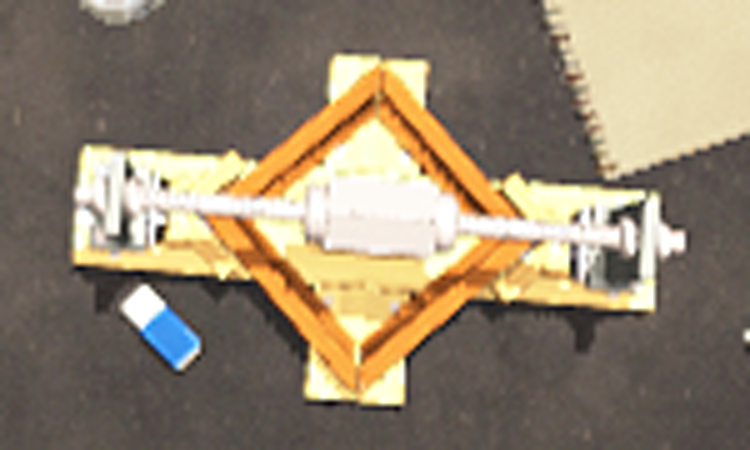

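```bash
python3 - <<'E'
from h import *
r=env.read_camera("top")
a=onz(r,239,185,.1);b=onz(r,329,192.2,.1);m=onz(r,281.6,188,.1);d=a-b
print(a,b,m,"axis yaw-90 deg",np.degrees(np.arctan2(-d[0],d[1])))
print("mid of uprights",(onz(r,228,184.3,.1)+onz(r,335,192.8,.1))/2)
E
```

```text
[0.48997876 0.09052763 0.1       ] [ 0.47493553 -0.15832494  0.1       ] [ 0.48398398 -0.02731973  0.1       ] axis yaw-90 deg -3.459340332754472
mid of uprights [ 0.48246131 -0.02696228  0.1       ]
```

```bash
python3 -m jog '[[-1,0,0,0,-6.93],[-1,0,0,0,-6.93],[-1,0,0,0,-6.93],[-1,0,0,0,-6.93],[-1,0,0,0,-6.93]]' 20
python3 -m jog '[[-1,0,0,0,-6.93],[-1,0,0,0,-6.93],[-1,0,0,0,-6.93],[-1,0,0,0,-6.93],[-1,0,0,0,-6.93]]'
for i in 1 2; do python3 -m jog '[[-1,0.0338,0.0175,0,0],[-1,0.0338,0.0175,0,0],[-1,0.0338,0.0175,0,0],[-1,0.0338,0.0175,0,0]]'; done
for i in 1 2; do python3 -m jog '[[-1,0.0338,0.0175,0,0],[-1,0.0338,0.0175,0,0],[-1,0.0338,0.0175,0,0],[-1,0.0338,0.0175,0,0]]'; done
python3 -m jog '[[-1,0,0,0,0],[-1,0,0,0,0]]'
python3 - <<'E'
from h import *
r=env.read_camera("wrist");cv2.imwrite("pics/w1.png",r["img"][:,:,::-1])
s=env.get_state();print(s["tcp_pos"],s["orientation"],s["clock"],s["wrist_force"])
print(r["fov_y"],r["cx"],r["cy"],r["T"].round(4).tolist());print(proj(r,[.483,-.027,.1]),proj(r,[.483,-.027,.123]))
E
```

```text
clock: 0.62
tcp_pos: [0.1703, -0.5491, 0.242]
orientation: [-0.0, 0.898, 0.44, 0.0]
wrist_force: [-0.2, 0.5, -0.1]
finger_gap: 0.0854
grip_force: 0.0
clock: 1.03
tcp_pos: [0.1703, -0.549, 0.242]
orientation: [-0.0, 0.726, 0.688, 0.0]
wrist_force: [-0.6, -0.3, 0.6]
finger_gap: 0.0852
grip_force: 0.0
clock: 1.37
tcp_pos: [0.2487, -0.417, 0.2419]
orientation: [-0.0, 0.729, 0.685, 0.0]
wrist_force: [0.1, -0.1, -0.3]
finger_gap: 0.0851
grip_force: 0.0
clock: 1.7
tcp_pos: [0.3269, -0.286, 0.2423]
orientation: [0.0, 0.728, 0.685, -0.0]
wrist_force: [1.3, 0.1, -0.7]
finger_gap: 0.0852
grip_force: 0.0
clock: 2.03
tcp_pos: [0.405, -0.1553, 0.2424]
orientation: [0.0, 0.728, 0.685, 0.0]
wrist_force: [0.7, 0.2, -0.2]
finger_gap: 0.0852
grip_force: 0.0
clock: 2.37
tcp_pos: [0.4831, -0.0244, 0.2423]
orientation: [0.0, 0.728, 0.685, 0.0]
wrist_force: [0.5, -0.6, 0.7]
finger_gap: 0.0853
grip_force: 0.0
clock: 2.53
tcp_pos: [0.483, -0.0244, 0.2419]
orientation: [-0.0, 0.727, 0.687, -0.0]
wrist_force: [-1.3, -1.0, -0.2]
finger_gap: 0.085
grip_force: 0.0
[ 0.48239665 -0.02556552  0.2419068 ] [-2.51396012e-04  7.27369301e-01  6.86246026e-01 -4.78344561e-04] 2.5833 [ 0.09263566 -0.70950964  0.70612611]
66.76672406546813 254.44310939891608 193.40611464108167 [[0.9985, 0.0534, 0.0156, 0.4872], [-0.0556, 0.9605, 0.2727, 0.0457], [-0.0005, -0.2731, 0.962, 0.3735], [0.0, 0.0, 0.0, 1.0]]
(np.float64(254.3889038831594), np.float64(188.62944543076307)) (np.float64(254.37226630447955), np.float64(195.24023598058983))
```

View pics/w1.png

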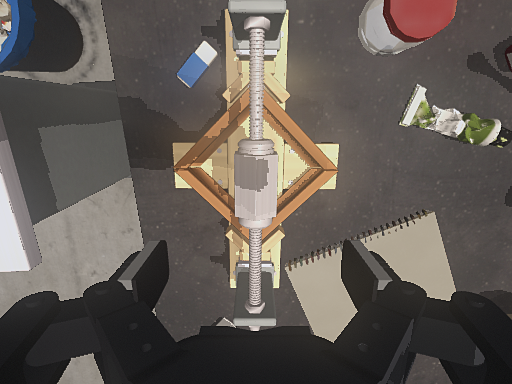

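```bash

python3 -m jog '[[-1,0,0.001,0.036,0],[-1,0,0.001,0.036,0],[-1,0,0,0.036,0],[-1,0,0,0.034,0],[-0.4,0,0,0,0]]' 20
for i in 1 2 3; do python3 -m jog '[[0.4,0,0,0,0],[0.4,0,0,0,0],[0.4,0,0,0,0],[0.4,0,0,0,0]]' 20;done
python3 - <<'E'
from h import *
r=env.read_camera("wrist");cv2.imwrite("pics/w2.png",cv2.resize(r["img"][:,:,::-1],None,fx=1.5,fy=1.5))
s=env.get_state();print(s["tcp_pos"],s["wrist_force"],s["ft_torque"],s["finger_gap"],s["grip_force"])
E
```

```text
clock: 3.0
tcp_pos: [0.4789, -0.0269, 0.0945]
orientation: [-0.005, 0.729, 0.684, -0.003]
wrist_force: [-1.7, -0.1, -0.2]
finger_gap: 0.0758
grip_force: 0.0
clock: 3.33
tcp_pos: [0.4835, -0.0273, 0.1026]
orientation: [0.0, 0.729, 0.685, -0.001]
wrist_force: [-8.3, -0.9, 3.9]
finger_gap: 0.0396
grip_force: 23.8
clock: 3.67
tcp_pos: [0.4835, -0.0273, 0.1026]
orientation: [0.0, 0.728, 0.685, -0.001]
wrist_force: [-7.6, -2.1, 4.9]
finger_gap: 0.0397
grip_force: 23.8
clock: 4.0
tcp_pos: [0.4835, -0.0273, 0.1026]
orientation: [0.0, 0.728, 0.685, -0.001]
wrist_force: [-8.0, -2.3, 5.0]
finger_gap: 0.0396
grip_force: 23.8
[ 0.48350599 -0.02729545  0.10260617] [-7.71640054 -1.45758112  5.46135563] [-0.38720332  1.55306404 -0.07969889] 0.03972743371265519 23.845259723093477
```

View pics/w2.png

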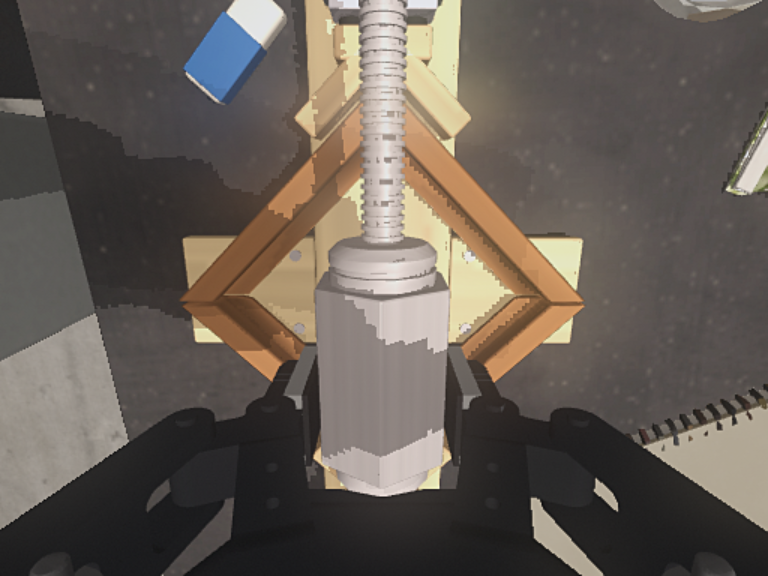

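```bash

python3 -m jog '[[-1,0,0,0,0],[-1,0,0,0,0],[-1,0,0,0,0],[-1,0,0,-0.03,0],[-1,0,-0.005,-0.025,0]]' 120
python3 -m jog '[[-1,0,-0.020,0,0],[-1,0,0,0.014,0],[-1,0,0,0,0],[-1,0,0,0,0]]'
python3 - <<'E'
from h import *
r=env.read_camera("wrist");cv2.imwrite("pics/w3.png",r["img"][:,:,::-1])
E
```

```text
clock: 4.47
tcp_pos: [0.48, -0.0262, 0.1561]
orientation: [-0.0, 0.728, 0.685, -0.0]
wrist_force: [2.0, -0.3, 0.8]
finger_gap: 0.0855
grip_force: 0.0
clock: 4.8
tcp_pos: [0.4597, -0.0249, 0.1416]
orientation: [0.0, 0.728, 0.685, 0.0]
wrist_force: [0.2, 0.5, -0.5]
finger_gap: 0.0857
grip_force: 0.0
```

View pics/w3.png

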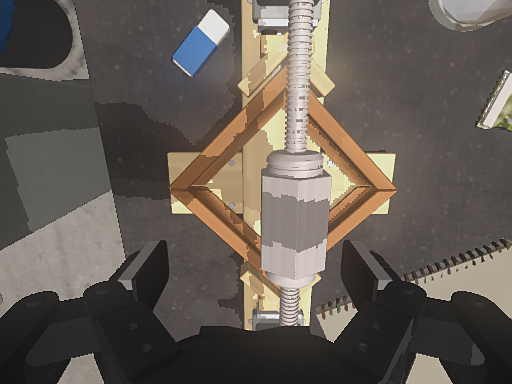

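```bash

python3 -m jog '[[-1,0,-0.001,0.01,0],[-1,0,0,0.006,0]]'
for i in 1 2 3 4 ; do python3 -m jog '[[-1,0,0,0.003,0]]'|grep -E "tcp|wrist";done
```

```text
clock: 5.02
tcp_pos: [0.4593, -0.025, 0.1253]
orientation: [0.0, 0.728, 0.685, 0.0]
wrist_force: [0.0, -0.5, 0.0]
finger_gap: 0.0854
grip_force: 0.0
tcp_pos: [0.4586, -0.0249, 0.1217]
wrist_force: [0.4, -0.6, 0.5]
tcp_pos: [0.4587, -0.0249, 0.1189]
wrist_force: [-0.3, 0.9, -0.1]
tcp_pos: [0.4589, -0.025, 0.1161]
wrist_force: [0.1, -0.8, -0.8]
tcp_pos: [0.4588, -0.0249, 0.1131]
wrist_force: [1.0, 0.1, -0.1]
```

```bash

for i in 1 2 3 4 5; do python3 -m jog '[[-1,0,0,0.002,0]]'|grep -E "tcp|wrist";done
```

```text
tcp_pos: [0.4586, -0.0249, 0.111]
wrist_force: [0.1, 1.0, 0.8]
tcp_pos: [0.4593, -0.025, 0.1098]
wrist_force: [-0.9, 0.5, 9.2]
tcp_pos: [0.4602, -0.0251, 0.1087]
wrist_force: [-2.0, 1.0, 13.5]
tcp_pos: [0.461, -0.0252, 0.1073]
wrist_force: [-1.2, 0.9, 14.0]
tcp_pos: [0.4616, -0.0252, 0.1056]
wrist_force: [0.1, 1.4, 12.8]
```

```bash

python3 -m jog '[[-1,0,-0.0004,0.002,0]]'|grep -E "tcp|wrist"
for i in 1 2 3 4 5 6 7; do python3 -m jog '[[-1,0,-0.0001,0.0025,0]]'|grep -E "tcp|wrist";done
```

```text
tcp_pos: [0.4622, -0.0253, 0.104]
wrist_force: [2.1, 1.7, 13.2]
tcp_pos: [0.4627, -0.0253, 0.1018]
wrist_force: [3.2, 1.5, 12.7]
tcp_pos: [0.4631, -0.0254, 0.0995]
wrist_force: [2.8, 1.6, 12.5]
tcp_pos: [0.4633, -0.0254, 0.097]
wrist_force: [4.8, 1.4, 11.6]
tcp_pos: [0.4634, -0.0256, 0.0945]
wrist_force: [7.3, -0.1, 1.4]
tcp_pos: [0.4635, -0.0258, 0.0917]
wrist_force: [8.2, 0.6, 4.8]
tcp_pos: [0.4636, -0.0259, 0.0891]
wrist_force: [7.3, -0.1, 6.4]
tcp_pos: [0.4636, -0.026, 0.0865]
wrist_force: [8.1, -0.9, 5.6]
```

```bash

python3 -m jog '[[-1,0,0.008,0,0],[-1,0,0,-0.02,0],[-1,0,0,-0.004,0],[-1,0,-0.0055,0,0],[-1,0,0,0,0]]'|grep -E "tcp|wrist"
for i in 1 2 3 4 5 6 ; do python3 -m jog '[[-1,0,-0.0004,0.002,0]]'|grep -E "tcp|wrist";done
```

```text
tcp_pos: [0.4587, -0.0247, 0.1073]
wrist_force: [0.5, 0.2, -0.1]
tcp_pos: [0.4592, -0.0248, 0.1054]
wrist_force: [1.9, 0.3, 2.0]
tcp_pos: [0.4598, -0.025, 0.1036]
wrist_force: [3.6, 0.1, 4.9]
tcp_pos: [0.4604, -0.0252, 0.1021]
wrist_force: [4.4, -0.0, 7.3]
tcp_pos: [0.4609, -0.0253, 0.1006]
wrist_force: [4.4, 0.6, 7.5]
tcp_pos: [0.4615, -0.0255, 0.0991]
wrist_force: [5.9, -0.5, 9.6]
tcp_pos: [0.462, -0.0257, 0.0976]
wrist_force: [6.9, -0.4, 11.2]
```

```bash

for i in 1 2 3 4 5 6 7; do python3 -m jog '[[-1,0,-0.001,0.002,0]]'|grep -E "tcp|wrist";done
```

```text
tcp_pos: [0.4622, -0.0257, 0.0962]
wrist_force: [8.2, -0.2, 11.9]
tcp_pos: [0.4621, -0.0257, 0.0946]
wrist_force: [9.8, 0.6, 10.7]
tcp_pos: [0.4618, -0.0257, 0.0929]
wrist_force: [11.4, 1.0, 10.9]
tcp_pos: [0.4614, -0.0257, 0.091]
wrist_force: [12.2, 1.8, 9.9]
tcp_pos: [0.461, -0.0257, 0.0891]
wrist_force: [14.1, 1.3, 10.1]
tcp_pos: [0.4609, -0.0259, 0.0875]
wrist_force: [16.1, 0.6, 11.4]
tcp_pos: [0.461, -0.0261, 0.0859]
wrist_force: [16.5, 0.8, 12.5]
```

```bash
cat > f.sh <<'E'
grep -E "clock|tcp|wrist" | tr '\n' ' '; echo
E
python3 -m jog '[[-1,0,0.014,0,0],[-1,0,0,-0.033,0],[-1,0,-0.0047,0,0],[-1,0,0,0,0],[-1,0,0,0,0]]'|sh f.sh
for i in 1 2 3 4 5 6; do python3 -m jog '[[-1,0,-0.0005,0.002,0]]'|sh f.sh;done
for i in 1 2 3 4 5; do python3 -m jog '[[-1,0,-0.0009,0.002,0],[-1,0,-0.0009,0.002,0]]'|sh f.sh;done
```

```text
clock: 8.35 tcp_pos: [0.4589, -0.0248, 0.114] wrist_force: [-0.3, 0.2, -0.8] 
clock: 8.43 tcp_pos: [0.4586, -0.0248, 0.1119] wrist_force: [0.3, 1.1, 0.3] 
clock: 8.52 tcp_pos: [0.4587, -0.0248, 0.1102] wrist_force: [-2.1, 1.2, 14.1] 
clock: 8.6 tcp_pos: [0.4595, -0.025, 0.1093] wrist_force: [-0.1, 0.3, 14.7] 
clock: 8.68 tcp_pos: [0.4601, -0.025, 0.108] wrist_force: [1.3, 1.4, 13.9] 
clock: 8.77 tcp_pos: [0.4607, -0.0251, 0.1066] wrist_force: [3.4, 2.5, 15.2] 
clock: 8.85 tcp_pos: [0.4613, -0.0252, 0.1051] wrist_force: [5.4, 2.6, 14.2] 
clock: 9.02 tcp_pos: [0.4621, -0.0253, 0.102] wrist_force: [9.8, 2.2, 14.2] 
clock: 9.18 tcp_pos: [0.4625, -0.0253, 0.0988] wrist_force: [13.2, 4.4, 13.2] 
clock: 9.35 tcp_pos: [0.4625, -0.0253, 0.0952] wrist_force: [17.4, 3.5, 10.9] 
clock: 9.52 tcp_pos: [0.462, -0.0253, 0.0914] wrist_force: [21.2, 4.5, 7.6] 
clock: 9.68 tcp_pos: [0.4609, -0.0252, 0.0874] wrist_force: [21.8, 4.7, 8.0]
```

```bash

python3 -m jog '[[-1,0,-0.0005,0.002,0],[-1,0,0.014,0,0],[-1,0,0,-0.033,0],[-1,0,-0.0036,0,0],[-1,0,0,0,0]]'|sh f.sh
python3 -m jog '[[-1,0,0,0,0]]'|sh f.sh
python3 - <<'E'
from h import *
r=env.read_camera("wrist");a=r["img"][:,:,::-1];cv2.imwrite("pics/raw_a.png",a)
A=a[130:250,130:250];B=a[130:250,330:450]
cv2.imwrite("pics/g1.png",cv2.resize(np.hstack([A,B]),None,fx=3.3,fy=3.3,interpolation=cv2.INTER_CUBIC))
E
```

```text
clock: 10.1 tcp_pos: [0.458, -0.0249, 0.1142] wrist_force: [0.5, 0.2, 0.1] 
clock: 10.18 tcp_pos: [0.4569, -0.0247, 0.1129] wrist_force: [0.2, -0.3, -0.1]
```

View pics/g1.png

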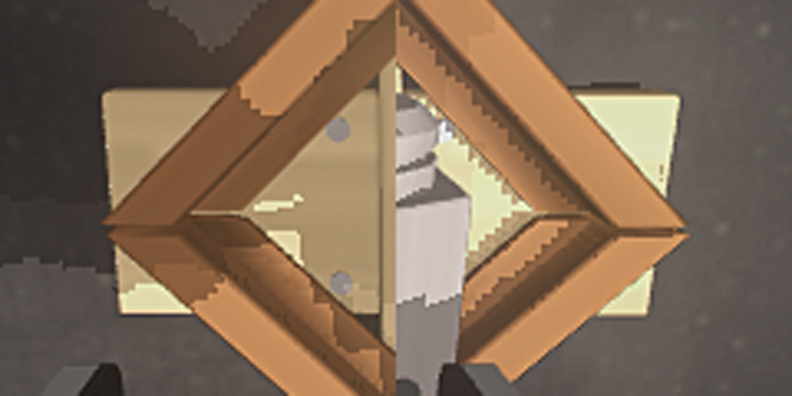

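```bash

python3 -m jog '[[-1,0,0.0015,0.002,0],[-1,0,-0.0005,0.002,0]]'|sh f.sh
for i in 1 2 3 4; do python3 -m jog '[[-1,0,-0.0005,0.002,0]]'|sh f.sh;done
for i in 1 2 3 4 5; do python3 -m jog '[[-1,0,-0.0009,0.002,0],[-1,0,-0.0009,0.002,0]]'|sh f.sh;done
python3 -m jog '[[-1,0,-0.0005,0.002,0],[-1,0,0.014,0,0],[-1,0,0,-0.033,0],[-1,0,-0.0024,0,0],[-1,0,0,0,0]]'|sh f.sh
python3 -m jog '[[-1,0,0,0,0]]'|sh f.sh
python3 - <<'E'
from h import *
r=env.read_camera("wrist");a=r["img"][:,:,::-1];cv2.imwrite("pics/raw_b.png",a)
p=cv2.imread("pics/raw_a.png")
f=lambda a:np.hstack([a[175:220,150:210],a[175:220,370:430]])
cv2.imwrite("pics/g2.png",cv2.resize(np.vstack([f(p),f(a)]),None,fx=6,fy=6,interpolation=cv2.INTER_CUBIC))
E
```

```text
clock: 10.4 tcp_pos: [0.4594, -0.025, 0.1098] wrist_force: [-1.8, 0.6, 12.4] 
clock: 10.48 tcp_pos: [0.46, -0.025, 0.1086] wrist_force: [0.6, 1.4, 13.5] 
clock: 10.57 tcp_pos: [0.4606, -0.0251, 0.1073] wrist_force: [1.6, 1.1, 14.2] 
clock: 10.65 tcp_pos: [0.4612, -0.0251, 0.1058] wrist_force: [3.5, 1.9, 14.5] 
clock: 10.73 tcp_pos: [0.4618, -0.0252, 0.1042] wrist_force: [5.3, 1.7, 13.8] 
clock: 10.9 tcp_pos: [0.4624, -0.0253, 0.1011] wrist_force: [10.3, 3.0, 13.6] 
clock: 11.07 tcp_pos: [0.4627, -0.0253, 0.0978] wrist_force: [13.9, 4.2, 12.9] 
clock: 11.23 tcp_pos: [0.4626, -0.0253, 0.0942] wrist_force: [17.8, 3.9, 10.9] 
clock: 11.4 tcp_pos: [0.4619, -0.0253, 0.0904] wrist_force: [19.9, 4.2, 7.4] 
clock: 11.57 tcp_pos: [0.461, -0.0252, 0.0865] wrist_force: [20.0, 3.3, 14.2] 
clock: 11.98 tcp_pos: [0.4595, -0.0251, 0.1133] wrist_force: [-0.5, -0.3, -0.6] 
clock: 12.07 tcp_pos: [0.4582, -0.0248, 0.112] wrist_force: [-0.1, 0.3, -0.9]
```

View pics/g2.png

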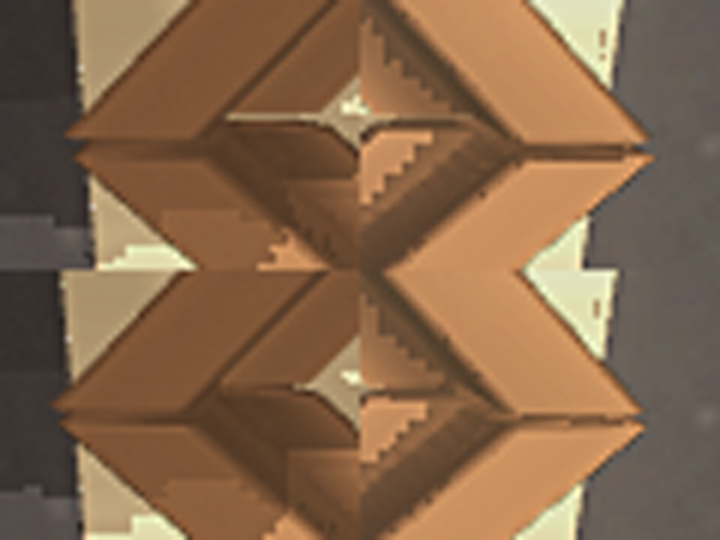

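```bash

python3 -m jog '[[-1,0,0.0003,0.002,0],[-1,0,-0.0005,0.002,0]]'|sh f.sh
for i in 1 2 3 4; do python3 -m jog '[[-1,0,-0.0005,0.002,0]]'|sh f.sh;done
for i in 1 2 3 4 5; do python3 -m jog '[[-1,0,-0.0009,0.002,0],[-1,0,-0.0009,0.002,0]]'|sh f.sh;done
python3 -m jog '[[-1,0,-0.0005,0.002,0],[-1,0,0.014,0,0],[-1,0,0,-0.033,0],[-1,0,-0.0024,0,0],[-1,0,0,0,0]]'|sh f.sh
python3 -m jog '[[-1,0,0,0,0]]'|sh f.sh
python3 - <<'E'
from h import *
r=env.read_camera("wrist");a=r["img"][:,:,::-1];cv2.imwrite("pics/raw_c.png",a)
p=cv2.imread("pics/raw_b.png")
f=lambda a:np.hstack([a[175:220,150:210],a[175:220,370:430]])
cv2.imwrite("pics/g3.png",cv2.resize(np.vstack([f(p),f(a)]),None,fx=6,fy=6,interpolation=cv2.INTER_CUBIC))
E
```

```text
clock: 12.28 tcp_pos: [0.4598, -0.025, 0.1093] wrist_force: [-0.4, 0.9, 14.3] 
clock: 12.37 tcp_pos: [0.4605, -0.0251, 0.108] wrist_force: [1.1, 2.5, 15.3] 
clock: 12.45 tcp_pos: [0.461, -0.0251, 0.1065] wrist_force: [3.6, 2.0, 14.4] 
clock: 12.53 tcp_pos: [0.4616, -0.0252, 0.105] wrist_force: [5.5, 2.1, 14.8] 
clock: 12.62 tcp_pos: [0.4621, -0.0252, 0.1034] wrist_force: [6.3, 2.7, 14.3] 
clock: 12.78 tcp_pos: [0.4627, -0.0253, 0.1002] wrist_force: [11.1, 1.7, 14.4] 
clock: 12.95 tcp_pos: [0.4628, -0.0254, 0.0968] wrist_force: [15.4, 3.3, 12.7] 
clock: 13.12 tcp_pos: [0.4625, -0.0254, 0.0932] wrist_force: [17.9, 4.3, 10.3] 
clock: 13.28 tcp_pos: [0.4617, -0.0253, 0.0892] wrist_force: [21.4, 4.4, 6.8] 
clock: 13.45 tcp_pos: [0.461, -0.0255, 0.0857] wrist_force: [21.5, 2.9, 15.6] 
clock: 13.87 tcp_pos: [0.4592, -0.025, 0.1122] wrist_force: [-0.4, -0.2, -0.5] 
clock: 13.95 tcp_pos: [0.4581, -0.0248, 0.111] wrist_force: [2.8, -0.6, 2.8]
```

View pics/g3.png

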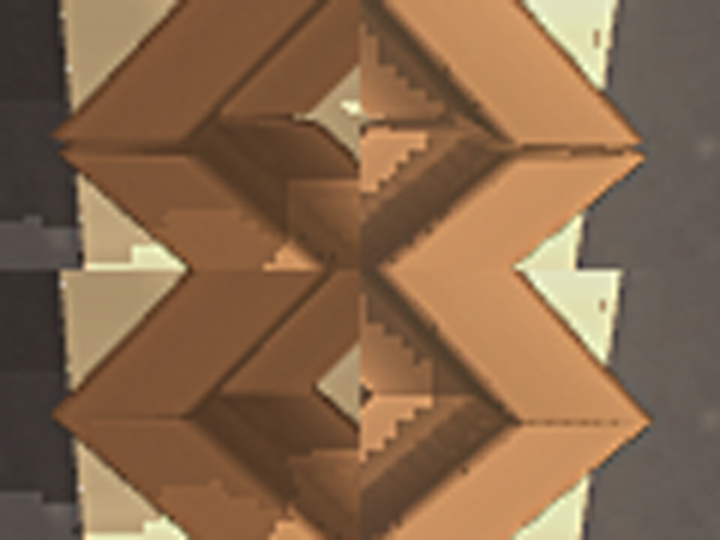

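```bash

python3 -m jog '[[-1,0,0.0,0.002,0]]'|sh f.sh
for i in 1 2 3 4; do python3 -m jog '[[-1,0,-0.0005,0.002,0]]'|sh f.sh;done
for i in 1 2 3 ; do python3 -m jog '[[-1,0,-0.0009,0.002,0],[-1,0,-0.0009,0.002,0]]'|sh f.sh;done
```

```text
clock: 14.08 tcp_pos: [0.4591, -0.0249, 0.1099] wrist_force: [-1.0, 0.4, 15.0] 
clock: 14.17 tcp_pos: [0.4599, -0.025, 0.1087] wrist_force: [0.7, 0.4, 14.4] 
clock: 14.25 tcp_pos: [0.4605, -0.0251, 0.1073] wrist_force: [2.4, 0.6, 15.1] 
clock: 14.33 tcp_pos: [0.4612, -0.0252, 0.1058] wrist_force: [4.7, 1.8, 13.9] 
clock: 14.42 tcp_pos: [0.4617, -0.0252, 0.1042] wrist_force: [5.9, 1.7, 15.3] 
clock: 14.58 tcp_pos: [0.4623, -0.0253, 0.1012] wrist_force: [11.0, 3.1, 16.2] 
clock: 14.75 tcp_pos: [0.4627, -0.0254, 0.098] wrist_force: [13.5, 3.2, 16.8] 
clock: 14.92 tcp_pos: [0.4626, -0.0254, 0.0946] wrist_force: [15.8, 3.8, 16.2]
```

```bash

for i in 1 2; do python3 -m jog '[[-1,0,-0.0009,0.002,0],[-1,0,-0.0009,0.002,0]]'|sh f.sh;done
python3 -m jog '[[-1,0,-0.0005,0.002,0]]'|sh f.sh
python3 -m jog '[[-1,0,0.014,0,0],[-1,0,0,-0.033,0],[-1,0,-0.0024,-0.002,0],[-1,0,0,0,0],[-1,0,0,0,0]]'|sh f.sh
for i in 1 2 3; do python3 -m jog '[[-1,0,-0.0005,0.002,0]]'|sh f.sh;done
```

```text
clock: 15.08 tcp_pos: [0.4622, -0.0254, 0.0911] wrist_force: [17.7, 4.2, 15.4] 
clock: 15.25 tcp_pos: [0.4611, -0.0253, 0.0873] wrist_force: [20.1, 4.0, 13.3] 
clock: 15.33 tcp_pos: [0.4611, -0.0259, 0.0854] wrist_force: [20.1, 0.3, 15.0] 
clock: 15.75 tcp_pos: [0.4578, -0.0247, 0.1138] wrist_force: [0.0, -0.1, -1.1] 
clock: 15.83 tcp_pos: [0.4574, -0.0247, 0.1117] wrist_force: [-0.4, -0.4, 8.8] 
clock: 15.92 tcp_pos: [0.4583, -0.0248, 0.1109] wrist_force: [1.2, 1.0, 16.0] 
clock: 16.0 tcp_pos: [0.4588, -0.0249, 0.1101] wrist_force: [-2.7, 0.8, 23.7]
```

```bash

for i in 1 2 3 4 5; do python3 -m jog '[[-1,0,-0.0008,0.002,0]]'|sh f.sh;done
```

```text
clock: 16.08 tcp_pos: [0.4594, -0.025, 0.109] wrist_force: [-0.7, 2.6, 23.5] 
clock: 16.17 tcp_pos: [0.46, -0.025, 0.1078] wrist_force: [1.0, 2.5, 25.9] 
clock: 16.25 tcp_pos: [0.4606, -0.0251, 0.1065] wrist_force: [2.5, 3.5, 27.1] 
clock: 16.33 tcp_pos: [0.4612, -0.0252, 0.1051] wrist_force: [4.6, 3.4, 26.7] 
clock: 16.42 tcp_pos: [0.4616, -0.0252, 0.1037] wrist_force: [7.0, 4.0, 28.2]
```

```bash

python3 -m jog '[[-1,0,0.004,-0.01,0],[-1,0,0.004,-0.03,0],[-1,0,0,-0.04,0],[-1,0,0,-0.03,0],[-1,0,0,0,0]]'|sh f.sh
python3 -m jog '[[-1,0,0,0,0],[-1,0,0,0,0]]'|sh f.sh
python3 - <<'E'
from h import *
r=env.read_camera("wrist");a=r["img"][90:280,100:420,::-1]
cv2.imwrite("pics/end.png",cv2.resize(a,None,fx=2.4,fy=2.4,interpolation=cv2.INTER_CUBIC))
E
```

```text
clock: 16.83 tcp_pos: [0.4639, -0.0256, 0.2135] wrist_force: [0.9, 0.1, 1.0] 
clock: 17.0 tcp_pos: [0.4605, -0.0249, 0.2073] wrist_force: [0.3, -0.1, -0.4]
```

View pics/end.png

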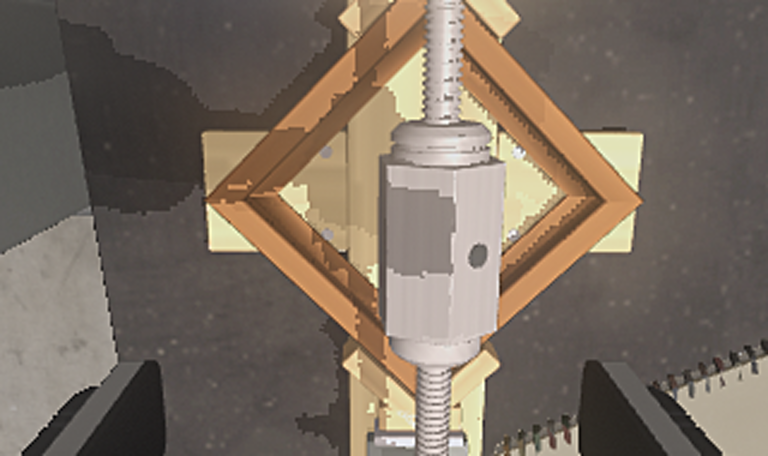

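The picture shows both mitres shut, the near one at (210,200) and the far one at (640,200). The turnbuckle is about 20° past an aligned position, and the gripper is clear.

```bash
python3 -c "
from workcell import env
print(env.hand_in())"
```

```text
the job is handed in; nothing more can be done
None
```

I handed the job in at about 17 s: both mitres look shut in the last picture, and the turnbuckle is about 60° past where the wood met (the drag had roughly doubled); the robot is clear of everything, but the hand-in returned no verdict and I did not check the bystanders separately.

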